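# Close the goldsmith's screw press by one turn of its hand wheel

## Task

Lower the press onto the brass blank: with your fingertips push the wooden handle on the hand wheel clockwise (seen from above) through exactly one full turn, so that it stands above the steel index pointer again, and stop there without overrunning. Only push the handle, do not grip it or force it, then draw the hand clear; leave the jar, the burr block, the charcoal block and the file where they are.

Things in the scene. Friction and masses are not known exactly. Their poses are not given: they have to be found in the camera images.
- wheel (a joint): Angle (rad) of the dark steel hand wheel lying level on top of the green screw press. 0 at the start, grows clockwise seen from above; one turn is 6.283, no stop there. Stiff (3 to 4 N at the handle), stays where left, keeps its height; lowers the press plate 12.6 mm a turn. Rim 150 mm in diameter at its centre line, 14 mm thick, top 182 mm above the bench; 3 spokes, one ends at the handle.
- handle: Upright turned wooden handle on the wheel rim, free to spin on its own pin at the end of one spoke, 75 mm from the wheel's axis; 61 mm tall, 20 to 22 mm in diameter with a narrower top. Origin at the centre of its foot, 184 mm above the bench; its z axis points up and its top is 245 mm above the bench. It moves round with the wheel.
- hub (a point): Point on the wheel's vertical axis, 182 mm above the bench (height of the rim's top). The hub is 44 mm in diameter, its top 193 mm above the bench; nothing stands higher on the press than that except the handle. The axis does not move.
- index (a point): Top of the fixed upturned tip of the steel index pointer, 104 mm from the wheel's axis, just outside the rim, 170 mm above the bench. The tip is 12 mm square. The handle stands on the line from the axis to this tip at the start and after each full turn. The press is turned any way round, so the pointer can face any direction.
- jar: Bystander: small round jar with a green cap, 46 mm in diameter, 62 mm tall, loose. Origin at the centre of its underside.
- burrblock: Bystander: small wooden block 90 x 50 x 35 mm with two rows of thin steel burrs standing in it (up to 70 mm high), loose. Origin at the centre of its underside, x along the length.
- charcoal: Bystander: dark soldering block 100 x 60 x 30 mm, loose. Origin at the centre of its underside, x along the length.
- file: Bystander: flat file with a wooden handle, about 225 mm long and 26 mm wide, 24 mm high, lying on the bench, loose. Origin on the bench under the joint of handle and blade; x points along the blade.

How it is judged (in metres and radians):
On the way, in this order (a step that is already met when the one before it is completed fails the run):
1. the fingers push the handle through the first quarter turn (value of joint wheel above 1.57 rad and contact force between the fingers and handle above 0.2 N), for 0.05 s.
2. the fingers push the handle past the half turn (value of joint wheel above 3.14 rad and contact force between the fingers and handle above 0.2 N), for 0.05 s.
3. the fingers push the handle past three quarters of the turn (value of joint wheel above 4.71 rad and contact force between the fingers and handle above 0.2 N), for 0.05 s.
At the end, for the whole second after the job is handed in: The wheel rests one full turn clockwise from its start, within 0.17 rad (about 10 degrees, 13 mm at the handle), and every bystander is within 20 mm of where it stood (value of joint wheel between 6.113 and 6.453 rad and velocity of joint wheel between -0.05 and 0.05 rad/s and distance of each of jar, burrblock, charcoal, file from where it was at the start of the episode below 0.02 m); the robot touches nothing.
It fails at once if the wheel is overrun by more than 0.35 rad past the full turn (value of joint wheel above 6.633 rad).
It fails at once if the wheel is turned backwards by more than 0.35 rad (value of joint wheel below -0.35 rad).
It fails at once if the handle is squeezed or shoved with more than 30 N (contact force between the fingers and handle above 30 N).
It fails at once if a bystander is lifted or moved by more than 20 mm (distance of any of jar, burrblock, charcoal, file from where it was at the start of the episode above 0.02 m).
It also fails if it takes over 61 s, if anything falls off the work surface, if the arm or the gripper's body presses on something with over 40 N, if the wrist force passes 120 N, or if a joint passes its speed limit or range.

## Robot

A 6-joint arm with a two-finger parallel gripper is mounted at the origin on the work surface. World frame = base frame: x ahead of the robot, y to its left, z up, the work surface at z = 0. Lengths are in m, angles in degrees, forces in N, time in s.
With the tool pointing down it reaches from about 0.35 to 0.875 m from the base axis. Payload 4.2 kg.
Tool frame: the origin (TCP) lies midway between the tips of the shut fingers; the grasp point (between the pads) lies 19 mm behind it; z points along the fingers, y is the line along which they close (so a half turn about z gives the same grasp; the last joint's range is limited). The gripper opens to 87 mm and grips with 3 to 60 N. Pads are 19 mm wide; open, the fingers measure 117 mm over their backs; the gripper's body (75 mm by 190 mm) begins 51 mm behind the grasp point.
Start: joints at [-55.141, 22.042, 0.453, 0, -68.411, -14.817], TCP at [0.214, -0.587, 0.223] pointing down, gripper open.
Joint ranges: [-179.83, 179.83], [-69.29, 118.12], [-61.27, 80.66], [-181.25, 117.63], [-171.15, -9.14], [-177.46, 177.46]. Speed limits (degrees/s): [159.86, 159.86, 180, 180, 180, 180].

## Interface

Orientations are given as a 3x3 rotation matrix whose columns are the frame's x, y, z axes.
In Python, from station import r gives the robot as it stands.
- The arm moves only by the tool shift_gripper, called after "Call:" by a JSON object that holds its "method" and its "body". Schema: {"type":"object","properties":{"rows":{"type":"string"},"only":{"type":"string"},"quiet":{"type":"boolean"},"lines":{"type":"string"}},"required":["rows"],"additionalProperties":false}. rows is a string of 1 to 8 rows, parted by semicolons, with the numbers parted by commas; each row has 7 numbers: the opening from 0.0 (shut) to 1.0 (fully open), then dx, dy, dz in m, then a rotation vector rx, ry, rz in degrees; each row is the pose to reach, as a shift and turn from the pose commanded when the call began, along the tool's axes at that moment; what a row does not reach only later rows make up. A row lasts 1/10 s, in which the tool goes at most 0.05 m and 8.59 degrees, less where a joint would pass 70% of its speed; a pose out of reach is approached as far as the arm can. The fingers move at their own pace and stop on an object; the grip force is fixed at half the most. Time passes only in rows, so rows that do not move let the fingers close. The tool returns the time, the measured TCP pose, the force, the opening and the grip force at its end. only (a regular expression) keeps the lines of the reply that match it, lines (a string "A,B") keeps lines A to B, and quiet returns only ok. Input that does not fit is refused with a message, and nothing moves.
- r.sense(): the state, without advancing time (a new reading comes with each control period).
- r.capture(name): name is "side" or "top"; returns a dict with "pixels" (384x512x3 uint8, red, green, blue), "z_map" (384x512 float32, m along the optical axis (not along the pixel's ray), 0 where there is no reading), "K" (3x3 intrinsics, pixels), "distortion" ([k1, k2, p1, p2, k3] as OpenCV has them; the pictures are not rectified), "world_from_camera" (4x4, takes a point from camera to world coordinates). Camera axes: x right, y up, looking along -z (the intrinsics and any distortion apply to the point x, -y, -z); pixel columns grow to the right and rows downward; lengths in m; the calibration is good to about 2 mm. A picture is of the moment at which its call begins.
- r.finish_job(): hands the job in; it is judged then, once.
The state is a dict: "time_s": time; "joints": joint angles; "joint_velocities": joint speeds; "effort": joint torques, N m; "tcp_pos": TCP position; "ee_rot": TCP orientation; "wrist_force": force on the tool from outside, world axes, zero at the start; "moment": the same for the moment, N m; "gripper_width": opening from 0.0 (shut) to 1.0 (fully open); "gripper_force": force on a finger pad.
Only numpy, scipy, OpenCV 4.12 (cv2) and the standard library are available. Lean on these libraries where they do the work, as an engineer would, in place of code of your own. Each camera call takes 0.05 s, during which the arm holds its last target. There are 200 camera calls.

## Working session

There is one attempt and no reset: what is moved stays moved. The work goes in short steps, Python scripts to look and compute and a tool call to move; the robot and the scene stay as the last step left them, time stands still between calls to the robot, and variables do not carry over. Pictures are saved under pics/ and viewed, at most 10 in all, crops included, and the job is handed in when it is done.

```bash
ls; mkdir -p pics
```

Run:
```python
from station import r
import cv2,numpy as np
s=r.sense();print(s)
for n in("top","side"):
    c=r.capture(n);cv2.imwrite(f"pics/{n}0.png",c["pixels"][...,::-1]);np.savez(f"{n}0.npz",**c);print(n,c["K"],c["distortion"],c["world_from_camera"])
```

```text
pics
station.py
{'time_s': 0.0, 'joints': array([-5.51413442e+01,  2.20919352e+01,  3.79325659e-01, -2.84779073e-02,
       -6.84135073e+01, -1.48147153e+01]), 'joint_velocities': array([ 0.03577523, -0.13631219,  0.10273473, -0.00728032,  0.01923991,
       -0.04210145]), 'effort': array([ 1.05231728e-03, -3.90664601e+01,  1.87409109e+01,  4.21974286e+00,
        1.11695181e-02, -1.83829734e-04]), 'tcp_pos': array([ 0.21399441, -0.58656682,  0.22144549]), 'ee_rot': array([[-9.39492828e-01, -3.42567443e-01, -8.78810328e-04],
       [-3.42568551e-01,  9.39490554e-01,  2.07030953e-03],
       [ 1.16413361e-04,  2.24609373e-03, -9.99997471e-01]]), 'wrist_force': array([0.87167222, 0.61904513, 0.45654592]), 'moment': array([-0.02071313, -0.00104409,  0.01160414]), 'gripper_force': 0.0, 'gripper_width': 1.0014294034230937}
top [[438.33552891   0.         259.56901357]
 [  0.         438.33552891 197.39776437]
 [  0.           0.           1.        ]] [-0.12589985  0.          0.          0.          0.        ] [[ 0.02621733  0.9923195  -0.12089115  0.39694543]
 [-0.99954814  0.02780076  0.01142973  0.01051086]
 [ 0.01470281  0.12053687  0.99259996  1.40869718]
 [ 0.          0.          0.          1.        ]]
side [[404.94589974   0.         258.34715413]
 [  0.         404.94589974 187.11131115]
 [  0.           0.           1.        ]] [-0.02211776  0.          0.          0.          0.        ] [[-0.88944831  0.33645042 -0.3093264   0.27744005]
 [-0.45702883 -0.65849673  0.59791864  0.57103705]
 [-0.00252045  0.67318881  0.73946635  0.84118866]
 [ 0.          0.          0.          1.        ]]
```

View pics/top0.png

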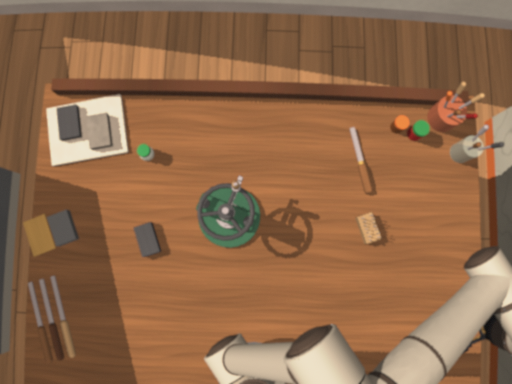

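View pics/side0.png

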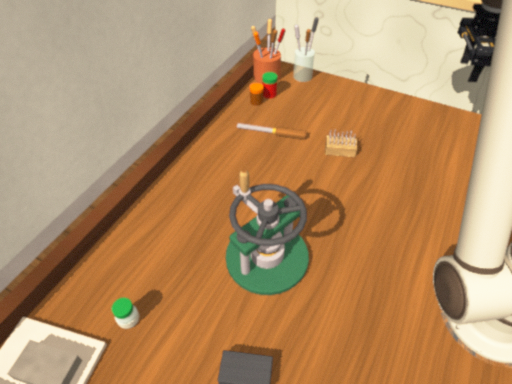

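Top view: wheel centred near (227,211), handle at (236,186), pale index tip at (240,180). Side view: handle top at (243,174), hub at (268,208). The bystanders are all well away from the wheel. Next I'll fit the rim and handle from both depth maps.

Create h.py:
```python
import numpy as np,cv2
from scipy.optimize import least_squares
def cloud(c):
    h,w=c["z_map"].shape; v,u=np.mgrid[:h,:w]
    p=cv2.undistortPoints(np.stack([u,v],-1).reshape(-1,1,2).astype(float),c["K"],c["distortion"]).reshape(h,w,2)
    d=c["z_map"];q=np.stack([p[...,0]*d,-p[...,1]*d,-d],-1)
    T=c["world_from_camera"];return q@T[:3,:3].T+T[:3,3],d>0
def fit(c,hub0):
    P,ok=cloud(c);rr=np.hypot(P[...,0]-hub0[0],P[...,1]-hub0[1])
    m=ok&(rr<.11)
    R=P[m&(rr>.055)&(rr<.095)&(P[...,2]>.165)&(P[...,2]<.19)]
    f=least_squares(lambda x:np.hypot(R[:,0]-x[0],R[:,1]-x[1])-x[2],[*hub0,.075],loss="soft_l1",f_scale=.004)
    H=P[m&(P[...,2]>.2)&(rr>.04)&(P[...,2]<.26)]
    hc=np.median(H,0) if len(H) else np.full(3,np.nan)
    top=P[m&(rr<.02)]
    d=hc-[*f.x[:2],0]
    return f.x,len(R),hc,len(H),(H[:,2].max() if len(H) else 0),np.degrees(np.arctan2(d[1],d[0])),np.hypot(d[0],d[1]),np.percentile(top[:,2],95)if len(top) else 0,np.percentile(R[:,2],95)
```

Run:
```python
import numpy as np
from h import *
for n in("top","side"):
    c=dict(np.load(n+"0.npz"));P,ok=cloud(c)
    uv=(211,227) if n=="top" else (206,268)
    g=P[uv];print(n,g)
    hub=g[:2]
    for _ in range(3):o=fit(c,hub);hub=o[0][:2]
    print(o)
    for k in ([(186,236),(180,240),(183,238)] if n=="top" else [(176,243),(190,238),(185,246)]):print(k,P[k])
    for nm,k in {"jar":(152,145),"burr":(230,370),"char":(240,148),"file":(160,361)}.items():
        if n=="top":print(nm,P[k])
```

```text
top [0.50275399 0.0849964  0.21108499]
(array([0.50435254, 0.09114596, 0.0739819 ]), 865, array([0.56854105, 0.06266538, 0.23810791]), 43, np.float64(0.2479411997161205), np.float64(-23.926966999193432), np.float64(0.07022327246883336), np.float64(0.2107549527719324), np.float64(0.1847452902649171))
(186, 236) [0.56837936 0.06132062 0.24029334]
(180, 240) [0.59672406 0.05359691 0.16767897]
(183, 238) [0.5767282  0.05620973 0.24010462]
jar [0.69557565 0.36072173 0.05966644]
burr [ 0.4698254  -0.35681141  0.03881905]
char [0.41987997 0.34219535 0.03085565]
file [ 0.6999436  -0.33503594  0.01193511]
side [0.50160315 0.09536021 0.20684243]
(array([0.50283358, 0.09263796, 0.07363803]), 1428, array([0.57051133, 0.06971097, 0.22600453]), 159, np.float64(0.2454925011125345), np.float64(-18.714686681637282), np.float64(0.07145574719048878), np.float64(0.20985203898575835), np.float64(0.18367788953954825))
(176, 243) [0.5719401  0.07054792 0.23851255]
(190, 238) [0.59618211 0.05410352 0.16662783]
(185, 246) [0.5665164  0.06894485 0.21219818]
```

Create go.py:
```python
# print tool-frame shift to a world target: x y z yaw(deg of tool x)
import sys,numpy as np
from station import r
s=r.sense();R=s["ee_rot"];p=s["tcp_pos"];x,y,z,w=map(float,sys.argv[1:5])
yaw=np.degrees(np.arctan2(R[1,0],R[0,0]))
print("t",s["time_s"],"p",p.round(4),"yaw",yaw.round(1),"q",s["joints"].round(1),"F",s["wrist_force"].round(1))
print("shift",(R.T@(np.array([x,y,z])-p)).round(4),"rz",round(-(w-yaw),1),"mod360")
```

```text
(no output)
```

Call:
{"method": "shift_gripper", "body": {"rows": "0,-0.03,0.025,-0.03,0,0,-8;0,-0.06,0.05,-0.06,0,0,-16;0,-0.09,0.08,-0.08,0,0,-24;0,-0.13,0.115,-0.08,0,0,-32;0,-0.16,0.145,-0.08,0,0,-40;0,-0.19,0.175,-0.08,0,0,-48;0,-0.22,0.2,-0.08,0,0,-56;0,-0.25,0.225,-0.08,0,0,-64"}}

```text
time_s: 0.9
tcp_pos: [0.3722, -0.2883, 0.3024]
ee_rot: [[-0.098, -0.995, -0.0], [-0.995, 0.098, 0.0], [-0.0, 0.0, -1.0]]
wrist_force: [0.3, -0.2, 0.4]
gripper_width: 0.359
gripper_force: 0.0
```

```bash
python3 go.py 0.5793 0.1054 0.3 90
```

```text
t 0.9 p [ 0.3722 -0.2883  0.3024] yaw -95.6 q [-17.9   3.8 -12.1  -0.  -74.1  12.3] F [ 0.3 -0.2  0.4]
shift [-0.4121 -0.1676  0.0025] rz -185.6 mod360
```

Next two calls of -62 and another -62.

Call:
{"method": "shift_gripper", "body": {"rows": "0,-0.04,-0.015,0,0,0,-8;0,-0.08,-0.03,0,0,0,-16;0,-0.12,-0.045,0,0,0,-24;0,-0.16,-0.06,0,0,0,-32;0,-0.2,-0.08,0,0,0,-40;0,-0.24,-0.1,0,0,0,-48;0,-0.28,-0.11,0,0,0,-56;0,-0.32,-0.13,0,0,0,-64"}}

```text
time_s: 1.7
tcp_pos: [0.5342, 0.0164, 0.3024]
ee_rot: [[0.852, -0.524, -0.001], [-0.524, -0.852, 0.0], [-0.001, 0.0, -1.0]]
wrist_force: [1.2, -0.7, 0.6]
gripper_width: 0.003
gripper_force: 0.0
```

```bash
python3 go.py 0.5793 0.1054 0.3 90
```

```text
t 1.7 p [0.5342 0.0164 0.3024] yaw -31.6 q [ 19.1  10.4  -4.3  -0.  -75.3  39.3] F [ 1.2 -0.7  0.6]
shift [-0.0082 -0.0994  0.0024] rz -121.6 mod360
```

Call:
{"method": "shift_gripper", "body": {"rows": "0,0,-0.03,0,0,0,-8;0,0,-0.06,0,0,0,-16;0,-0.008,-0.09,0,0,0,-24;0,-0.008,-0.0994,0,0,0,-32;0,-0.008,-0.0994,0,0,0,-40;0,-0.008,-0.0994,0,0,0,-48;0,-0.008,-0.0994,0,0,0,-56;0,-0.008,-0.0994,0,0,0,-64"}}

```text
time_s: 2.5
tcp_pos: [0.58, 0.1033, 0.3019]
ee_rot: [[0.845, 0.535, -0.001], [0.535, -0.845, -0.0], [-0.001, -0.0, -1.0]]
wrist_force: [-0.1, 0.6, 0.1]
gripper_width: 0.006
gripper_force: 0.0
```

Call:
{"method": "shift_gripper", "body": {"rows": "0,0,0,0,0,0,-8;0,0,0,0,0,0,-16;0,0,0,0,0,0,-24;0,0,0,0,0,0,-32;0,0,0,0,0,0,-37.6;0,0,0,0,0,0,-37.6;0,0,0,0,0,0,-37.6"}}

```text
time_s: 3.2
tcp_pos: [0.5801, 0.1032, 0.3022]
ee_rot: [[0.35, 0.937, -0.001], [0.937, -0.35, -0.0], [-0.0, -0.001, -1.0]]
wrist_force: [-0.1, -0.4, 0.1]
gripper_width: 0.007
gripper_force: 0.0
```

```bash
python3 go.py 0.5793 0.1054 0.205 70
```

Run:
```python
from station import r
import cv2,numpy as np
a=[cv2.resize(r.capture(n)["pixels"][y:y+192,x:x+200,::-1],None,fx=2,fy=2,interpolation=cv2.INTER_CUBIC) for n,y,x in(("top",110,130),("side",110,170))]
cv2.imwrite("pics/c1.png",np.hstack(a))
```

```text
t 3.2 p [0.5801 0.1032 0.3022] yaw 69.5 q [ 25.8  16.1   3.1  -0.  -77.1 133.7] F [-0.1 -0.4  0.1]
shift [ 0.0018 -0.0015  0.0972] rz -0.5 mod360
```

View pics/c1.png

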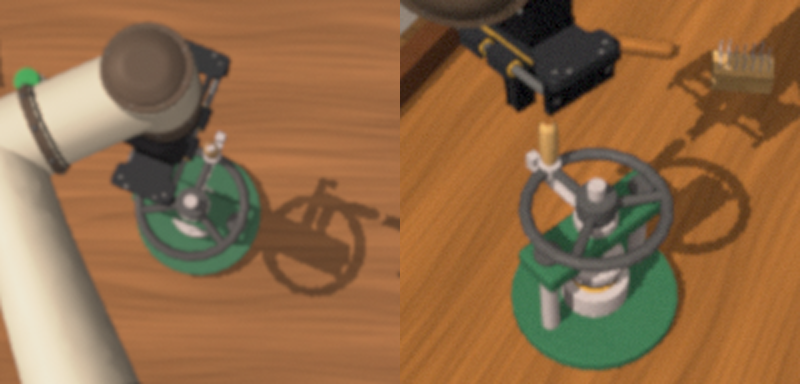

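The crop shows the handle still over the index (crop px 211,150). The shut fingers are behind it, above the rim and clear of it. I'll descend.

Call:
{"method": "shift_gripper", "body": {"rows": "0,0.002,-0.0015,0.03,0,0,0;0,0.002,-0.0015,0.06,0,0,0;0,0.002,-0.0015,0.08,0,0,0;0,0.002,-0.0015,0.097,0,0,0;0,0.002,-0.0015,0.097,0,0,0"}}

```text
time_s: 3.8
tcp_pos: [0.578, 0.1052, 0.2027]
ee_rot: [[0.349, 0.937, -0.006], [0.937, -0.349, -0.002], [-0.004, -0.005, -1.0]]
wrist_force: [0.3, 0.0, 0.2]
gripper_width: 0.0
gripper_force: 0.0
```

Create arc.py:
```python
# tool-frame rows for a rigid clockwise turn about the hub, from the present pose; args: radius_goal, step, n, yaw_step
import sys,numpy as np
from station import r
from scipy.spatial.transform import Rotation as Q
H=np.array([0.5035,0.092]);s=r.sense();R=s["ee_rot"];p=s["tcp_pos"]
d=p[:2]-H;th=np.degrees(np.arctan2(d[1],d[0]));rad=np.hypot(*d);yaw=np.degrees(np.arctan2(R[1,0],R[0,0]))
print("t",s["time_s"],"p",p.round(4),"thp",th.round(1),"rad",rad.round(4),"yaw-thp",((yaw-th)%360).round(1),"q",s["joints"].round(0),"F",s["wrist_force"].round(1))
g,st,n,ys=float(sys.argv[1]),float(sys.argv[2]),int(sys.argv[3]),float(sys.argv[4])
for k in range(1,n+1):
    a=np.radians(th-st*k);rr=rad+(g-rad)*min(1,k/3)
    t=np.r_[H+rr*np.array([np.cos(a),np.sin(a)]),float(sys.argv[5]) if len(sys.argv)>5 else .205]
    print((R.T@(t-p)).round(4).tolist(),round(ys*k,1))
```

```bash
python3 arc.py 0.077 4 8 4
```

```text
t 3.8 p [0.578  0.1052 0.2027] thp 10.0 rad 0.0756 yaw-thp 59.5 q [ 26.  19.  -6.  -0. -64. 134.] F [0.3 0.  0.2]
[-0.0044, 0.0029, -0.0023] 4.0
[-0.0091, 0.0055, -0.0022] 8.0
[-0.014, 0.0078, -0.0022] 12.0
[-0.0191, 0.0094, -0.0022] 16.0
[-0.0244, 0.0105, -0.0022] 20.0
[-0.0297, 0.0113, -0.0022] 24.0
[-0.035, 0.0117, -0.0022] 28.0
[-0.0404, 0.0118, -0.0022] 32.0
```

Call:
{"method": "shift_gripper", "body": {"rows": "0,-0.0044,0.003,-0.002,0,0,2;0,-0.009,0.0055,-0.002,0,0,4;0,-0.014,0.008,-0.002,0,0,6;0,-0.019,0.0095,-0.002,0,0,8;0,-0.0244,0.0105,-0.002,0,0,10;0,-0.0297,0.0113,-0.002,0,0,12;0,-0.035,0.0117,-0.002,0,0,14;0,-0.0404,0.0118,-0.002,0,0,16"}}

```text
time_s: 4.6
tcp_pos: [0.5773, 0.0635, 0.2083]
ee_rot: [[0.595, 0.804, 0.002], [0.804, -0.595, 0.0], [0.002, 0.002, -1.0]]
wrist_force: [2.7, 2.1, 1.6]
gripper_width: 0.007
gripper_force: 1.6
```

```bash
python3 arc.py 0.077 4 8 4
```

Run:
```python
from station import r
from h import *
for n in("top","side"):print(n,[np.round(v,3) for v in fit(r.capture(n),(.5035,.092))[2:7]])
```

```text
t 4.6 p [0.5773 0.0635 0.2083] thp -21.1 rad 0.0791 yaw-thp 74.6 q [ 22.  18.  -7.   0. -64. 121.] F [2.7 2.1 1.6]
[-0.0055, 0.0006, 0.0033] 4.0
[-0.011, 0.0008, 0.0033] 8.0
[-0.0164, 0.0006, 0.0033] 12.0
[-0.0218, 0.0007, 0.0033] 16.0
[-0.0272, 0.0005, 0.0033] 20.0
[-0.0325, -0.0001, 0.0033] 24.0
[-0.0378, -0.0011, 0.0032] 28.0
[-0.043, -0.0025, 0.0032] 32.0
top [array([0.563, 0.037, 0.229]), np.int64(6), np.float64(0.242), np.float64(-42.322), np.float64(0.079)]
side [array([0.579, 0.072, 0.22 ]), np.int64(30), np.float64(0.255), np.float64(-15.258), np.float64(0.079)]
```

Call:
{"method": "shift_gripper", "body": {"rows": "0,-0.0055,0.0006,0.001,0,0,4;0,-0.011,0.0008,0.002,0,0,8;0,-0.0164,0.0006,0.003,0,0,12;0,-0.0218,0.0007,0.003,0,0,16;0,-0.0272,0.0005,0.003,0,0,20;0,-0.0325,-0.0001,0.003,0,0,24;0,-0.0378,-0.0011,0.003,0,0,28;0,-0.043,-0.0025,0.003,0,0,32"}}

```text
time_s: 5.5
tcp_pos: [0.5496, 0.0303, 0.205]
ee_rot: [[0.93, 0.366, 0.002], [0.366, -0.93, -0.0], [0.001, 0.001, -1.0]]
wrist_force: [2.0, 0.3, 2.1]
gripper_width: 0.001
gripper_force: 1.5
```

Call:
{"method": "shift_gripper", "body": {"rows": "0,-0.0052,0.0012,0,0,0,4;0,-0.0105,0.0021,0,0,0,8;0,-0.0159,0.0026,0,0,0,12;0,-0.021,0.0027,0,0,0,16;0,-0.0263,0.0025,0,0,0,20;0,-0.0319,0.0019,0,0,0,24;0,-0.0373,0.0009,0,0,0,28;0,-0.0424,-0.0004,0,0,0,32"}}

```text
time_s: 6.3
tcp_pos: [0.5096, 0.0145, 0.205]
ee_rot: [[0.983, -0.182, 0.001], [-0.182, -0.983, -0.001], [0.001, 0.001, -1.0]]
wrist_force: [2.8, -1.8, 1.7]
gripper_width: 0.005
gripper_force: 1.5
```

```bash
python3 arc.py 0.077 4 8 4
```

Create look.py:
```python
from station import r
from h import *
import sys
a=[]
for n,y,x in(("top",110,130),("side",110,170)):
    c=r.capture(n);print(n,[np.round(v,3) for v in fit(c,(.5035,.092))[2:7]])
    a.append(cv2.resize(c["pixels"][y:y+192,x:x+200,::-1],None,fx=2,fy=2,interpolation=cv2.INTER_CUBIC))
cv2.imwrite(f"pics/{sys.argv[1]}.png",np.hstack(a))
```

```bash
python3 look.py c2
```

```text
t 6.3 p [0.5096 0.0145 0.205 ] thp -85.5 rad 0.0778 yaw-thp 75.0 q [ 20.  12. -17.   0. -61.  59.] F [ 2.8 -1.8  1.7]
[-0.0053, 0.001, -0.0] 4.0
[-0.0107, 0.0016, -0.0] 8.0
[-0.0161, 0.0018, -0.0] 12.0
[-0.0215, 0.0019, -0.0] 16.0
[-0.0268, 0.0016, -0.0] 20.0
[-0.0322, 0.0009, -0.0] 24.0
[-0.0374, -0.0001, -0.0] 28.0
[-0.0426, -0.0015, -0.0] 32.0
top [array([0.479, 0.021, 0.227]), np.int64(3), np.float64(0.23), np.float64(-111.27), np.float64(0.076)]
side [array([0.49 , 0.023, 0.224]), np.int64(240), np.float64(0.254), np.float64(-100.892), np.float64(0.071)]
```

View pics/c2.png

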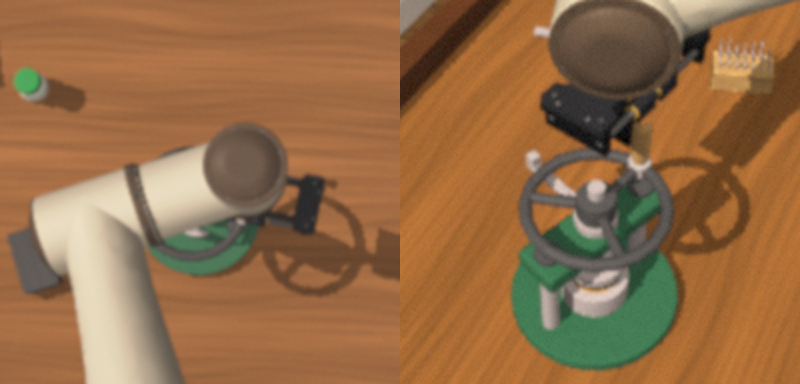

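The side crop shows the handle at crop px (641,150), about 80° round, with the fingers behind it. Forces are low. I'll keep repeating the same arc.

Call:
{"method": "shift_gripper", "body": {"rows": "0,-0.0053,0.001,0,0,0,4;0,-0.0107,0.0016,0,0,0,8;0,-0.0161,0.0018,0,0,0,12;0,-0.0215,0.0019,0,0,0,16;0,-0.0268,0.0016,0,0,0,20;0,-0.0322,0.0009,0,0,0,24;0,-0.0374,-0.0001,0,0,0,28;0,-0.0426,-0.0015,0,0,0,32"}}

```text
time_s: 7.2
tcp_pos: [0.4675, 0.0236, 0.2045]
ee_rot: [[0.738, -0.675, -0.001], [-0.675, -0.738, -0.002], [0.0, 0.002, -1.0]]
wrist_force: [2.6, -2.0, 0.9]
gripper_width: 0.006
gripper_force: 1.5
```

Call:
{"method": "shift_gripper", "body": {"rows": "0,-0.0052,0.0012,0,0,0,4;0,-0.0105,0.0021,0,0,0,8;0,-0.0159,0.0026,0,0,0,12;0,-0.021,0.0027,0,0,0,16;0,-0.0263,0.0025,0,0,0,20;0,-0.0319,0.0019,0,0,0,24;0,-0.0373,0.0009,0,0,0,28;0,-0.0424,-0.0004,0,0,0,32"}}

```text
time_s: 8.0
tcp_pos: [0.4367, 0.0527, 0.2045]
ee_rot: [[0.268, -0.963, -0.001], [-0.963, -0.268, -0.002], [0.001, 0.001, -1.0]]
wrist_force: [3.5, -3.0, 0.6]
gripper_width: 0.009
gripper_force: 1.7
```

```bash
python3 arc.py 0.077 4 8 4
```

Run:
```python
from station import r
from h import *
for n in("top","side"):print(n,[np.round(v,3) for v in fit(r.capture(n),(.5035,.092))[2:7]])
```

```text
t 8.0 p [0.4367 0.0527 0.2045] thp -149.5 rad 0.0775 yaw-thp 75.1 q [ 28.   5. -26.   0. -60. -13.] F [ 3.5 -3.   0.6]
[-0.0053, 0.001, -0.0005] 4.0
[-0.0107, 0.0017, -0.0005] 8.0
[-0.016, 0.002, -0.0005] 12.0
[-0.0214, 0.0021, -0.0005] 16.0
[-0.0268, 0.0018, -0.0006] 20.0
[-0.0321, 0.0011, -0.0006] 24.0
[-0.0374, 0.0001, -0.0006] 28.0
[-0.0426, -0.0013, -0.0006] 32.0
top [array([nan, nan, nan]), np.int64(0), np.int64(0), np.float64(nan), np.float64(nan)]
side [array([0.431, 0.076, 0.235]), np.int64(280), np.float64(0.255), np.float64(-167.086), np.float64(0.074)]
```

Call:
{"method": "shift_gripper", "body": {"rows": "0,-0.0053,0.001,0,0,0,4;0,-0.0107,0.0017,0,0,0,8;0,-0.016,0.002,0,0,0,12;0,-0.0214,0.0021,0,0,0,16;0,-0.0268,0.0018,0,0,0,20;0,-0.0321,0.0011,0,0,0,24;0,-0.0374,0.0001,0,0,0,28;0,-0.0426,-0.0013,0,0,0,32"}}

```text
time_s: 8.9
tcp_pos: [0.4257, 0.0934, 0.2042]
ee_rot: [[-0.282, -0.959, -0.003], [-0.959, 0.282, -0.003], [0.004, 0.002, -1.0]]
wrist_force: [0.7, -3.5, 1.9]
gripper_width: 0.005
gripper_force: 1.7
```

Call:
{"method": "shift_gripper", "body": {"rows": "0,-0.0052,0.0012,0,0,0,4;0,-0.0105,0.0021,0,0,0,8;0,-0.0159,0.0026,0,0,0,12;0,-0.021,0.0027,0,0,0,16;0,-0.0263,0.0025,0,0,0,20;0,-0.0319,0.0019,0,0,0,24;0,-0.0373,0.0009,0,0,0,28;0,-0.0424,-0.0004,0,0,0,32"}}

```text
time_s: 9.7
tcp_pos: [0.4372, 0.1335, 0.2038]
ee_rot: [[-0.748, -0.664, -0.005], [-0.664, 0.748, -0.004], [0.007, 0.001, -1.0]]
wrist_force: [-2.2, -3.0, 3.0]
gripper_width: 0.007
gripper_force: 1.6
```

```bash
python3 arc.py 0.077 4 8 4;python3 look.py c3
```

```text
t 9.7 p [0.4372 0.1335 0.2038] thp 147.9 rad 0.0782 yaw-thp 73.7 q [ 37.   7. -23.  -0. -60. -86.] F [-2.2 -3.   3. ]
[-0.0054, 0.0009, -0.0013] 4.0
[-0.0108, 0.0015, -0.0013] 8.0
[-0.0162, 0.0017, -0.0013] 12.0
[-0.0215, 0.0019, -0.0014] 16.0
[-0.0269, 0.0018, -0.0014] 20.0
[-0.0323, 0.0012, -0.0015] 24.0
[-0.0376, 0.0003, -0.0015] 28.0
[-0.0428, -0.001, -0.0015] 32.0
top [array([nan, nan, nan]), np.int64(0), np.int64(0), np.float64(nan), np.float64(nan)]
side [array([0.452, 0.154, 0.222]), np.int64(129), np.float64(0.25), np.float64(127.69), np.float64(0.078)]
```

View pics/c3.png

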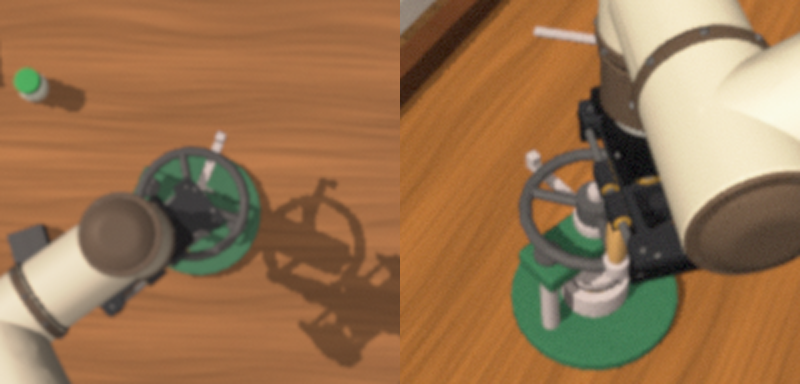

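Side crop: the handle at (615,240) is roughly 207° round. The wrist range won't cover the remaining 153°, so I'll back off, turn the tool half a turn and push with the opposite face.

Call:
{"method": "shift_gripper", "body": {"rows": "0,0.012,0,0,0,0,0;0,0.025,0,0,0,0,0;0,0.025,0,0,0,0,-8;0,0.025,0,0,0,0,-16;0,0.025,0,0,0,0,-24;0,0.025,0,0,0,0,-32;0,0.025,0,0,0,0,-40;0,0.025,0,0,0,0,-48"}}

```text
time_s: 10.6
tcp_pos: [0.4191, 0.1178, 0.2045]
ee_rot: [[0.001, -1.0, -0.0], [-1.0, -0.001, 0.0], [-0.0, 0.0, -1.0]]
wrist_force: [-1.0, -1.0, -0.1]
gripper_width: 0.004
gripper_force: 0.0
```

Call:
{"method": "shift_gripper", "body": {"rows": "0,0,0,0,0,0,-8;0,0,0,0,0,0,-16;0,0,0,0,0,0,-24;0,0,0,0,0,0,-32;0,0,0,0,0,0,-40;0,0,0,0,0,0,-48;0,0,0,0,0,0,-56;0,0,0,0,0,0,-64"}}

```text
time_s: 11.4
tcp_pos: [0.4191, 0.1178, 0.2045]
ee_rot: [[0.899, -0.438, -0.0], [-0.438, -0.899, 0.0], [-0.001, -0.0, -1.0]]
wrist_force: [0.0, 0.4, -0.7]
gripper_width: 0.003
gripper_force: 0.0
```

Call:
{"method": "shift_gripper", "body": {"rows": "0,0,0,0,0,0,-8;0,0,0,0,0,0,-16;0,0,0,0,0,0,-24;0,0,0,0,0,0,-32;0,0,0,0,0,0,-40;0,0,0,0,0,0,-48;0,0,0,0,0,0,-56;0,0,0,0,0,0,-64"}}

```text
time_s: 12.2
tcp_pos: [0.4191, 0.1178, 0.2045]
ee_rot: [[0.788, 0.616, -0.0], [0.616, -0.788, 0.0], [-0.0, -0.001, -1.0]]
wrist_force: [-0.1, 0.7, -0.1]
gripper_width: 0.007
gripper_force: 0.0
```

```bash
python3 arc.py 0.077 4 8 4;python3 look.py c4
```

```text
t 12.2 p [0.4191 0.1178 0.2045] thp 163.0 rad 0.0883 yaw-thp 235.0 q [ 37.   4. -26.  -0. -60.  91.] F [-0.1  0.7 -0.1]
[0.0071, -0.0001, -0.0005] 4.0
[0.014, 0.0004, -0.0005] 8.0
[0.0205, 0.0014, -0.0005] 12.0
[0.0256, -0.0005, -0.0005] 16.0
[0.0307, -0.0021, -0.0005] 20.0
[0.0359, -0.0033, -0.0005] 24.0
[0.0413, -0.0041, -0.0005] 28.0
[0.0466, -0.0046, -0.0005] 32.0
top [array([nan, nan, nan]), np.int64(0), np.int64(0), np.float64(nan), np.float64(nan)]
side [array([0.451, 0.153, 0.227]), np.int64(187), np.float64(0.246), np.float64(130.059), np.float64(0.079)]
```

Call:
{"method": "shift_gripper", "body": {"rows": "0,0.007,0,0,0,0,1;0,0.014,0.0004,0,0,0,2;0,0.0205,0.001,0,0,0,4;0,0.0256,-0.0005,0,0,0,6;0,0.0307,-0.0021,0,0,0,7;0,0.0359,-0.0033,0,0,0,9;0,0.0413,-0.0041,0,0,0,11;0,0.0466,-0.0046,0,0,0,13"}}

```text
time_s: 13.1
tcp_pos: [0.4539, 0.1503, 0.2042]
ee_rot: [[0.91, 0.415, -0.002], [0.415, -0.91, -0.002], [-0.003, 0.001, -1.0]]
wrist_force: [-1.6, -3.9, 1.7]
gripper_width: 0.007
gripper_force: 1.7
```

```bash
python3 arc.py 0.077 4 1 4
```

```text
t 13.1 p [0.4539 0.1503 0.2042] thp 130.4 rad 0.0765 yaw-thp 254.1 q [ 38.   9. -21.   0. -61.  77.] F [-1.6 -3.9  1.7]
[0.0051, -0.0014, -0.0008] 4.0
```

Call:
{"method": "shift_gripper", "body": {"rows": "0,0.0052,-0.0012,0,0,0,4;0,0.0105,-0.0021,0,0,0,8;0,0.0159,-0.0026,0,0,0,12;0,0.021,-0.0027,0,0,0,16;0,0.0263,-0.0025,0,0,0,20;0,0.0319,-0.0019,0,0,0,24;0,0.0373,-0.0009,0,0,0,28;0,0.0424,0.0004,0,0,0,32"}}

```text
time_s: 13.9
tcp_pos: [0.4926, 0.1681, 0.2042]
ee_rot: [[0.991, -0.132, -0.002], [-0.132, -0.991, -0.001], [-0.002, 0.001, -1.0]]
wrist_force: [-3.6, 0.4, 1.6]
gripper_width: 0.006
gripper_force: 1.7
```

```bash
python3 arc.py 0.077 4 8 4;python3 look.py c5
```

```text
t 13.9 p [0.4926 0.1681 0.2042] thp 98.1 rad 0.0768 yaw-thp 254.3 q [ 37.  13. -16.  -0. -62.  46.] F [-3.6  0.4  1.6]
[0.0052, -0.0013, -0.0008] 4.0
[0.0105, -0.0023, -0.0008] 8.0
[0.0158, -0.0029, -0.0009] 12.0
[0.0212, -0.003, -0.0009] 16.0
[0.0266, -0.0028, -0.0009] 20.0
[0.0319, -0.0022, -0.0009] 24.0
[0.0372, -0.0013, -0.0009] 28.0
[0.0424, 0.0, -0.0009] 32.0
top [array([nan, nan, nan]), np.int64(0), np.int64(0), np.float64(nan), np.float64(nan)]
side [array([nan, nan, nan]), np.int64(0), np.int64(0), np.float64(nan), np.float64(nan)]
```

Call:
{"method": "shift_gripper", "body": {"rows": "0,0.0052,-0.0013,0,0,0,4;0,0.0105,-0.0023,0,0,0,8;0,0.0158,-0.0028,0,0,0,12;0,0.0212,-0.003,0,0,0,16;0,0.0266,-0.0028,0,0,0,20;0,0.0319,-0.0022,0,0,0,24;0,0.0372,-0.0012,0,0,0,28;0,0.0424,0,0,0,0,32"}}

```text
time_s: 14.8
tcp_pos: [0.5347, 0.1632, 0.2041]
ee_rot: [[0.772, -0.636, -0.001], [-0.636, -0.772, 0.001], [-0.001, 0.0, -1.0]]
wrist_force: [-2.4, 1.5, 1.3]
gripper_width: 0.003
gripper_force: 1.5
```

Call:
{"method": "shift_gripper", "body": {"rows": "0,0.0052,-0.0013,0,0,0,4;0,0.0105,-0.0023,0,0,0,8;0,0.0158,-0.0028,0,0,0,12;0,0.0212,-0.003,0,0,0,16;0,0.0266,-0.0028,0,0,0,20;0,0.0319,-0.0022,0,0,0,24;0,0.0372,-0.0012,0,0,0,28;0,0.0424,0,0,0,0,32"}}

```text
time_s: 15.6
tcp_pos: [0.5683, 0.1369, 0.2042]
ee_rot: [[0.318, -0.948, 0.001], [-0.948, -0.318, 0.002], [-0.002, -0.002, -1.0]]
wrist_force: [-0.9, 2.8, -0.5]
gripper_width: 0.005
gripper_force: 1.5
```

```bash
python3 arc.py 0.077 4 8 4;python3 look.py c6
```

```text
t 15.6 p [0.5683 0.1369 0.2042] thp 34.8 rad 0.0789 yaw-thp 253.8 q [ 29.  19.  -7.  -0. -64. -11.] F [-0.9  2.8 -0.5]
[0.0055, -0.0007, -0.0008] 4.0
[0.0109, -0.0011, -0.0008] 8.0
[0.0164, -0.0011, -0.0008] 12.0
[0.0217, -0.0013, -0.0008] 16.0
[0.0271, -0.0011, -0.0008] 20.0
[0.0324, -0.0006, -0.0008] 24.0
[0.0377, 0.0004, -0.0008] 28.0
[0.043, 0.0016, -0.0009] 32.0
top [array([nan, nan, nan]), np.int64(0), np.int64(0), np.float64(nan), np.float64(nan)]
side [array([0.563, 0.143, 0.215]), np.int64(77), np.float64(0.233), np.float64(39.589), np.float64(0.079)]
```

View pics/c6.png

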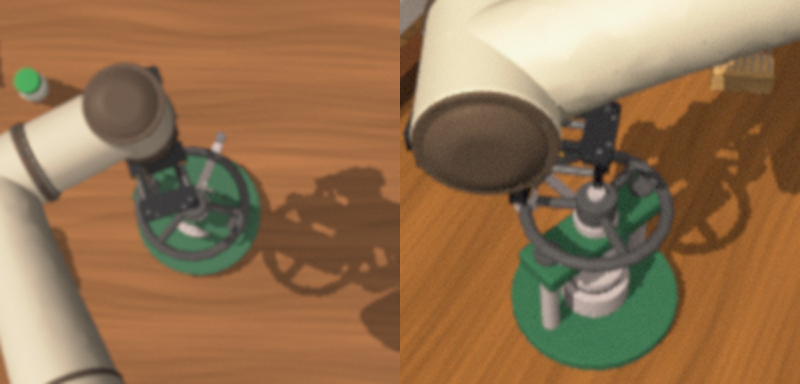

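The handle is hidden under the wrist, at an estimated 320°. I'll push 28° more, then back off so the cameras can measure what is left.

Call:
{"method": "shift_gripper", "body": {"rows": "0,0.0055,-0.0007,0,0,0,4;0,0.0109,-0.0011,0,0,0,8;0,0.0164,-0.0011,0,0,0,12;0,0.0217,-0.0013,0,0,0,16;0,0.0271,-0.0011,0,0,0,20;0,0.0324,-0.0006,0,0,0,24;0,0.0377,0.0004,0,0,0,28;0,0.0377,0.0004,0,0,0,28"}}

```text
time_s: 16.5
tcp_pos: [0.5804, 0.1004, 0.2044]
ee_rot: [[-0.161, -0.987, 0.002], [-0.987, 0.161, 0.001], [-0.001, -0.002, -1.0]]
wrist_force: [1.9, 2.4, -1.6]
gripper_width: 0.006
gripper_force: 1.3
```

```bash
python3 arc.py 0.077 4 1 4;python3 look.py c7
```

```text
t 16.5 p [0.5804 0.1004 0.2044] thp 6.2 rad 0.0774 yaw-thp 254.5 q [ 26.  19.  -6.  -0. -64. -35.] F [ 1.9  2.4 -1.6]
[0.0053, -0.0011, -0.0006] 4.0
top [array([0.58 , 0.07 , 0.232]), np.int64(1), np.float64(0.232), np.float64(-15.749), np.float64(0.079)]
side [array([0.572, 0.107, 0.221]), np.int64(169), np.float64(0.246), np.float64(11.636), np.float64(0.072)]
```

Call:
{"method": "shift_gripper", "body": {"rows": "0,-0.02,0,0,0,0,0;0,-0.04,0,-0.03,0,0,0;0,-0.06,0,-0.06,0,0,0;0,-0.08,0,-0.1,0,0,0;0,-0.1,0,-0.1,0,0,0;0,-0.1,0,-0.1,0,0,0"}}

```text
time_s: 17.2
tcp_pos: [0.5959, 0.2015, 0.3053]
ee_rot: [[-0.159, -0.987, 0.001], [-0.987, 0.159, 0.001], [-0.001, -0.001, -1.0]]
wrist_force: [0.3, -0.9, -0.5]
gripper_width: 0.005
gripper_force: 0.0
```

```bash
python3 arc.py 0.077 4 1 4;python3 look.py c8
```

```text
t 17.2 p [0.5959 0.2015 0.3053] thp 49.8 rad 0.1433 yaw-thp 211.0 q [ 33.  20.   9.  -0. -79. -43.] F [ 0.3 -0.9 -0.5]
[0.0237, 0.0044, 0.1002] 4.0
top [array([0.573, 0.078, 0.237]), np.int64(43), np.float64(0.246), np.float64(-10.88), np.float64(0.07)]
side [array([0.572, 0.085, 0.221]), np.int64(113), np.float64(0.241), np.float64(-6.041), np.float64(0.07)]
```

View pics/c8.png

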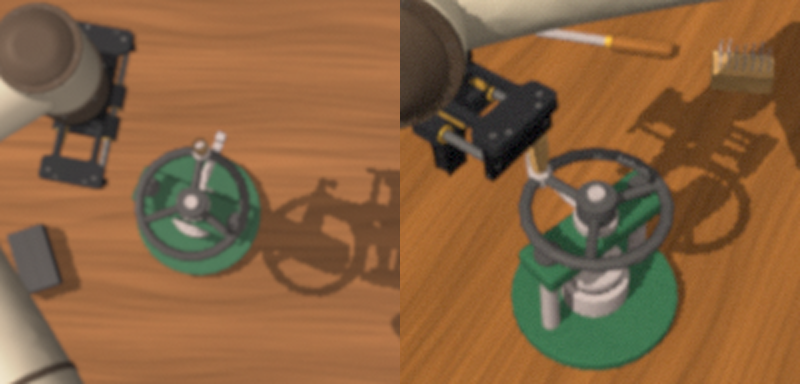

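Only the handle is short of the index: top crop px (201,150), against the index tip at (219,140). The same measurement as at the start shows 13.0° (top) and 12.7° (side) remaining. I'll return and push to thp ≈ -6.7°.

Call:
{"method": "shift_gripper", "body": {"rows": "0,0.02,0,0,0,0,0;0,0.04,0,0.04,0,0,0;0,0.06,0,0.07,0,0,0;0,0.08,0,0.1,0,0,0;0,0.085,0,0.1,0,0,0;0,0.085,0,0.1,0,0,0"}}

```text
time_s: 17.9
tcp_pos: [0.5819, 0.1128, 0.2049]
ee_rot: [[-0.164, -0.986, -0.0], [-0.986, 0.164, -0.001], [0.001, 0.0, -1.0]]
wrist_force: [0.4, 0.3, 0.6]
gripper_width: 0.008
gripper_force: 0.0
```

Run:
```python
from station import r;import numpy as np
s=r.sense();a=np.radians(-6.7);t=np.array([.5035+.077*np.cos(a),.092+.077*np.sin(a),.205])
print(s["tcp_pos"],s["ee_rot"].T@(t-s["tcp_pos"]),s["wrist_force"])
```

```text
[0.5818936  0.11282393 0.20491877] [ 2.97181712e-02 -3.00189967e-03 -4.17022621e-05] [0.36532172 0.26644817 0.63687052]
```

Call:
{"method": "shift_gripper", "body": {"rows": "0,0.006,-0.001,0,0,0,0;0,0.012,-0.002,0,0,0,2;0,0.016,-0.003,0,0,0,4;0,0.02,-0.003,0,0,0,6;0,0.024,-0.003,0,0,0,8;0,0.027,-0.003,0,0,0,11;0,0.0297,-0.003,0,0,0,13;0,0.0297,-0.003,0,0,0,13"}}

```text
time_s: 18.7
tcp_pos: [0.5809, 0.0849, 0.2055]
ee_rot: [[-0.381, -0.924, 0.003], [-0.924, 0.381, 0.001], [-0.002, -0.002, -1.0]]
wrist_force: [2.0, 2.0, 3.3]
gripper_width: 0.01
gripper_force: 1.4
```

```bash
python3 arc.py 0.077 4 1 4
```

```text
t 18.7 p [0.5809 0.0849 0.2055] thp -5.2 rad 0.0778 yaw-thp 252.8 q [ 24.  19.  -7.   0. -64. -47.] F [2.  2.  3.3]
[0.0053, -0.0012, 0.0005] 4.0
```

Call:
{"method": "shift_gripper", "body": {"rows": "0,-0.02,0,0,0,0,0;0,-0.04,0,-0.03,0,0,0;0,-0.06,0,-0.06,0,0,0;0,-0.08,0,-0.1,0,0,0;0,-0.1,0,-0.1,0,0,0;0,-0.1,0,-0.1,0,0,0"}}

```text
time_s: 19.3
tcp_pos: [0.6183, 0.1801, 0.3039]
ee_rot: [[-0.378, -0.926, -0.002], [-0.926, 0.378, 0.0], [0.001, 0.001, -1.0]]
wrist_force: [-0.5, -1.0, -0.9]
gripper_width: 0.005
gripper_force: 0.0
```

```bash
python3 look.py c9
```

```text
top [array([0.57 , 0.064, 0.239]), np.int64(41), np.float64(0.25), np.float64(-22.535), np.float64(0.071)]
side [array([0.57 , 0.07 , 0.226]), np.int64(161), np.float64(0.246), np.float64(-18.513), np.float64(0.071)]
```

View pics/c9.png

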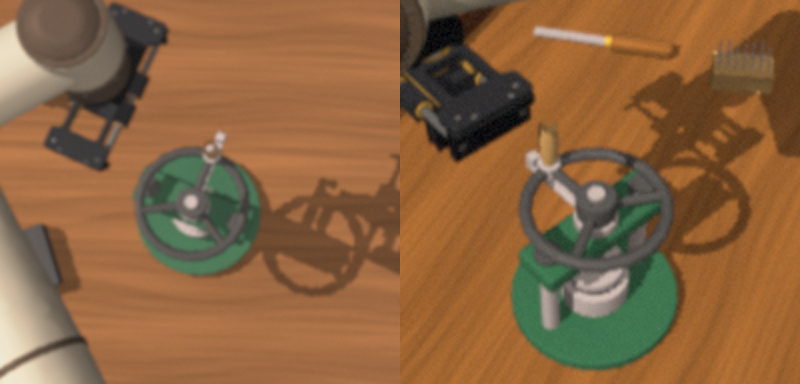

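The handle is back over the index (top crop px 211,150, index at 220,137). It is within about 1° of the start, and the hand is clear of everything. Handing in.

```bash
python3 -c "
from station import r
print(r.finish_job())"
```

```text
the job is handed in; nothing more can be done
None
```

I pushed the wheel one full turn clockwise: the handle is back over the index within about 1.5° of its start by both cameras, the hand is clear, no bystander was touched, and the job is handed in (the hand-in call returned no verdict).

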